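# Load the tube photometer and hold its carriage in the reading notch

## Task

Take a reading of the capped sample tube on the bench photometer: lift the capped tube out of the rack, leaving the open tubes where they are, stand it fully down in the well of the photometer's carriage and let go of it. Then take the carriage by its knob and slide it along the rail into the meter until you feel the spring ball click into its notch (the black shutter is then flush with the mouth of the tunnel), without running it on to the end stop. Finish while holding the knob at the notch, because the carriage springs back out when it is let go; leave the other things on the desk where they are.

Things in the scene. Friction and masses are not known exactly. Their poses are not given: they have to be found in the camera images.
- tube_mid (a point): Capped sample tube, 85 mm tall, body 13 mm thick, round cap 16 mm thick on its top 17 mm, about 14 g. The point is its centre, half-way up (42.5 mm above its foot), z along the tube towards the cap; the cap spans 25 to 42 mm above it. It stands in one of the rack's three holes; pinch it by the cap from above, fingers closing across the row of holes.
- open_tube1_mid (a point): Open glass tube without a cap, 12 mm in diameter, 75 mm tall, standing in a hole of the same rack; the point is its centre, half-way up. It stays in the rack.
- open_tube2_mid (a point): The other open glass tube, of the same kind (12 mm by 75 mm); the point is its centre, half-way up. It stays in the rack.
- rack: White rack block fixed to the desk, 132 mm (its x) by 46 mm (its y), 45 mm tall; origin at the centre of its underside. Three holes 15.6 mm wide in a row along its x at -40, 0 and +40 mm, 39 mm deep, floor 6 mm above the desk, so the tubes' feet stand 6 mm above the desk.
- meter: Photometer, fixed. Origin on the desk under the middle of the tunnel's mouth; its y axis is the slide direction, inward. White housing: x -92 to +80 mm, y 0 to 130 mm, 126 mm tall; tunnel 58 mm wide, opening towards -y. The open rail (two steel rods on an aluminium plate 104 mm wide) runs from y = 0 to y = -244 mm, under 35 mm tall.
- tunnel_mouth (a point): Centre of the tunnel's mouth, in the plane of the housing's side face, 62 mm above the desk; its y axis is the slide direction (inward).
- well_mouth (a point): Centre of the mouth of the round well in the carriage block, 52 mm above the desk; y axis along the slide, inward. Well: vertical, 15.6 mm wide, chamfered, 36 mm deep to its floor. Block 44 mm across the rail, 36 mm along it. A shutter plate 112 mm tall stands 31 mm from the well's axis on the -y side, the housing 65 mm away on the +y side: close the fingers across the rail here.
- well_tube (a point): Where the centre (half-way up) of a fully seated tube lies: on the well's axis, 6.5 mm above its mouth, 58.5 mm above the desk. Moves with the carriage.
- knob_mid (a point): Grip point of the carriage's upright round knob, 55 mm above the desk: a post 18 mm thick, to be gripped 36 to 70 mm above the desk (top at 77, carriage bar below it up to 28). Axes as the meter's. It moves with the carriage, 115 mm from the well on the -y side, free on all sides; at the notch it stands 80 mm outside the housing's face.
- carriage (a joint): Travel of the carriage, m, growing inward: 0 = fully out, where it starts and a return spring pulls it back to (2.5 N there, 5 N at the notch). From 89 mm a spring ball climbs a rib (up to 5 N more push); past its crest at 94 mm the push falls, to 2-3 N at 99 mm, as the ball drops into the notch at 0.100. Beyond is a higher rib (4 to 8 N above the spring); end stop at 0.114.
- plaster: Roll of plaster tape, 58 mm in diameter, 25 mm tall, lying towards the front edge of the desk; bystander. Origin at the centre of its underside.
- lancets: Small open box of lancets, 51 x 76 x 22 mm, towards the front edge of the desk; bystander. Origin at the centre of its underside.
- vial: Amber vial with a screw cap, 29 mm in diameter, 65 mm tall, standing behind the work; bystander. Origin at the centre of its underside.
- swab: Flat swab sachet, 50 x 50 x 8 mm, towards the front edge of the desk; bystander. Origin at the centre of its underside.
- tube: The same capped tube; origin at the centre of its foot, z towards the cap.

How it is judged:
On the way:
1. the capped tube stands fully down in the well of the carriage, let go, with the carriage still out (horizontal distance between tube_mid and well_tube below 0.005 m and z of tube_mid in the frame of well_tube below 0.004 m and angle between tube_mid's own z axis and vertical below 0.12 rad and contact force between the arm and tube below 0.1 N and value of joint carriage below 0.02 m), for 0.2 s.
At the end, for the whole second after the job is handed in: The carriage rests within 2.5 mm of the notch (travel 0.100), not moving, with the fingers holding the knob (more than 1 N of contact), and the capped tube stands fully down (within 4 mm), centred (5 mm) and upright (0.12 rad) in the well (value of joint carriage between 0.0975 and 0.1025 m and velocity of joint carriage between -0.005 and 0.005 m/s and contact force between the fingers and knob_grip above 1 N and horizontal distance between tube_mid and well_tube below 0.005 m and z of tube_mid in the frame of well_tube below 0.004 m and angle between tube_mid's own z axis and vertical below 0.12 rad); the arm keeps its last pose, push and grip.
It fails at once if the carriage is run past the notch on to the end stop (value of joint carriage above 0.109 m).
It fails at once if an open tube is pulled out or shifted by more than 15 mm (distance of any of open_tube1_mid, open_tube2_mid from where it was at the start of the episode above 0.015 m).
It fails at once if a bystander is moved by more than 20 mm (distance of any of plaster, lancets, vial, swab from where it was at the start of the episode above 0.02 m).
It also fails if it takes over 72 s, if anything falls off the work surface, if the arm or the gripper's body presses on something with over 40 N, if the wrist force passes 120 N, or if a joint passes its speed limit or range.

## Robot

A 6-joint arm with a two-finger parallel gripper is mounted at the origin on a cart in front of the work surface, level with it; the furniture and walls round the work are solid. World frame = base frame: x ahead of the robot, y to its left, z up, the work surface at z = 0. Lengths are in m, angles in rad, forces in N, time in s.
With the tool pointing down it reaches from about 0.25 to 0.725 m from the base axis. Payload 4 kg.
Tool frame: the origin (TCP) lies midway between the tips of the shut fingers; the grasp point (between the pads) lies 19 mm behind it; z points along the fingers, y is the line along which they close (so a half turn about z gives the same grasp; the last joint's range is limited). The gripper opens to 85 mm and grips with 20 to 120 N. Pads are 22 mm wide; open, the fingers measure 114 mm over their backs; the gripper's body (76 mm by 85 mm) begins 54 mm behind the grasp point. The pads swing forward as they close: fully open they stand 13 mm farther back than shut.
Start: joints at [-1.309, 0.241, 0.005, 1.335, 0, 1.571], TCP at [0.129, -0.483, 0.196] pointing down, gripper open.
Joint ranges: [-2.72, 2.72], [-1.05, 1.87], [-1.09, 1.28], [-1.99, 2.15], [-1.42, 1.44], [-3.14, 3.14]. Speed limits (rad/s): [2.79, 2.79, 3.14, 3.14, 3.14, 3.14].

## Interface

Orientations are given as a unit quaternion [x, y, z, w].
In Python, from workcell import bot gives the robot as it stands. The module is installed in compiled form; this text tells all that it offers.
- The arm moves only by the tool drive_tool, never from a script. Its arguments are lists of equal length, an entry for each row: "slide": the shift along the tool's x, y, z scaled (see below), a list of three; "rotation": the turn, a rotation vector about the tool's x, y, z scaled (see below), a list of three. A call has exactly 8 rows; each row is the pose to reach, as a shift and turn from the pose commanded when the call began, along the tool's axes at that moment; what a row does not reach only later rows make up. The controller multiplies each number of a shift by 250 mm and each number of a turn by 0.5 rad. A row lasts 1/8 s, in which the tool goes at most 62.5 mm and 10.7 degrees, less where a joint would pass 70% of its speed; a pose out of reach is approached as far as the arm can. A call with a number of a shift or a turn outside -1 to 1 is refused whole. A call with a gripper value outside its range is refused whole. "gripper" is the opening, from 0 (shut) to 1 (fully open), set as the call begins (left out, the last holds). The fingers move at their own pace and stop on an object; the grip force is fixed at half the most. Time passes only in rows, so rows that repeat a pose let the fingers close, or fill a call up. It gives the time, the measured TCP pose, the force, the opening and the grip force at its end, in the units of the state.
- bot.get_obs(): the state, without advancing time (a new reading comes with each control period).
- bot.camera(name): name is "scene" or "top" or "wrist"; returns a dict with "image" (420x560x3 uint8, red, green, blue), "z_map" (420x560 float32, m along the optical axis (not along the pixel's ray), 0 where there is no reading), "camera_matrix" (3x3 intrinsics, pixels), "xyz" and "orientation" of the camera in the world. Camera axes: x right, y up, looking along -z (the intrinsics and any distortion apply to the point x, -y, -z); pixel columns grow to the right and rows downward; lengths in m; the calibration is good to about 2 mm. The wrist camera is an equidistant fisheye: a pixel r from the principal point sees the ray r / f radians off the axis. A picture is of the moment at which its call begins.
- bot.job_done(): hands the job in; it is judged then, once.
The state is a dict: "clock": time; "joint_pos": joint angles; "joint_vel": joint speeds; "tau": joint torques, N m; "eef_pos": TCP position; "tool_rot": TCP orientation; "ft_force": force on the tool from outside, world axes, zero at the start; "ft_torque": the same for the moment, N m; "grip_width": finger opening in m; "grasp_force": force on a finger pad.
Only numpy, scipy, OpenCV 4.12 (cv2) and the standard library are available. Lean on these libraries where they do the work, as an engineer would, in place of code of your own. Each camera call takes 0.05 s, during which the arm holds its last target. There are 200 camera calls.

## Working session

There is one attempt and no reset: what is moved stays moved. The work goes in short steps, Python scripts to look and compute and a tool call to move; the robot and the scene stay as the last step left them, time stands still between calls to the robot, and variables do not carry over. Pictures are saved under pics/ and viewed, at most 10 in all, crops included, and the job is handed in when it is done.

Besides the shell and the picture viewer there is one more tool, called after "Emit:" as name(argument=value, ...) on one line, values as JSON. drive_tool: Moves the arm, as the interface text tells. Shifts and turns lie within -1 to 1; 1 stands for 250 mm of shift or 0.5 rad of turn. Its arguments: {"type":"object","properties":{"slide":{"type":"array","items":{"type":"array","items":{"type":"number"}}},"rotation":{"type":"array","items":{"type":"array","items":{"type":"number"}}},"gripper":{"type":"number"}},"required":["slide","rotation"]}

```bash
mkdir -p pics
cat > h.py <<'E'
import numpy as np, cv2
from scipy.spatial.transform import Rotation as R
from workcell import bot
def snap(n,f):
    c=bot.camera(n); cv2.imwrite(f'pics/{f}.png',c['image'][:,:,::-1]); np.savez(f'{f}.npz',**c); return c
def cloud(c):
    K=c['camera_matrix'];z=c['z_map'];v,u=np.indices(z.shape)
    p=np.stack([(u-K[0,2])/K[0,0]*z,-(v-K[1,2])/K[1,1]*z,-z],-1)
    return p@R.from_quat(c['orientation']).as_matrix().T+c['xyz']
def delta(xyz,yaw=None):
    o=bot.get_obs();r=R.from_quat(o['tool_rot'])
    return r.inv().apply(np.array(xyz)-o['eef_pos'])/.25
E
python3 - <<'E'
from h import *
for n in('top','scene'):
    c=snap(n,n+'0');print(n,c['xyz'],c['orientation'],c['camera_matrix'].tolist())
o=bot.get_obs();print(o);print(R.from_quat(o['tool_rot']).as_matrix())
E
```

```text
top [ 0.38126849 -0.09107495  1.18671531] [ 0.05670787 -0.0557398  -0.69980585  0.7098937 ] [[534.7320769898596, 0.0, 283.5310652863759], [0.0, 534.7320769898596, 213.93403143552638], [0.0, 0.0, 1.0]]
scene [0.00844725 0.46922765 0.76825264] [-0.1603018   0.38033051  0.8470485  -0.33490429] [[499.34472207808375, 0.0, 283.9535438076186], [0.0, 499.34472207808375, 207.63814046194443], [0.0, 0.0, 1.0]]
{'clock': 0.1, 'joint_pos': array([-1.30901163e+00,  2.41340778e-01,  3.86940502e-03,  1.33522642e+00,
       -3.13262383e-05,  1.57082216e+00]), 'joint_vel': array([ 0.00083064, -0.00084404,  0.00271152, -0.00063962,  0.00110148,
       -0.00068488]), 'tau': array([-3.92200000e-04, -3.73138475e+01,  2.53009897e+01,  1.08404865e-02,
       -1.25018400e-05,  2.00872023e-05]), 'eef_pos': array([ 0.12922709, -0.48235138,  0.19550448]), 'tool_rot': array([ 9.91447056e-01,  1.30506061e-01, -1.39630122e-04, -9.40555728e-04]), 'ft_force': array([-0.6540723 ,  0.33240333,  1.48653933]), 'ft_torque': array([ 0.0692296 ,  0.02569245, -0.00371305]), 'grasp_force': 0.0, 'grip_width': 0.0854683663808888}
[[ 9.65936297e-01  2.58779437e-01 -5.22368192e-04]
 [ 2.58779962e-01 -9.65934567e-01  1.82857726e-03]
 [-3.13753003e-05 -1.90146757e-03 -9.99998192e-01]]
```

View pics/top0.png

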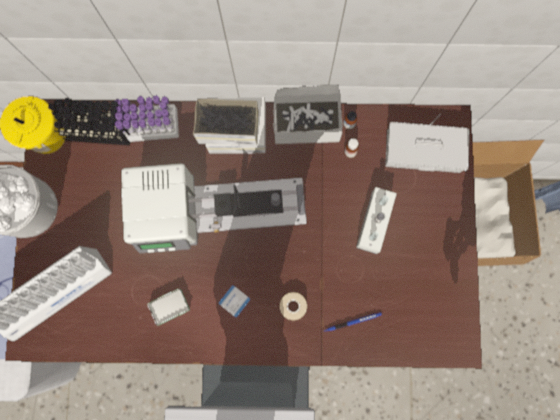

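View pics/scene0.png

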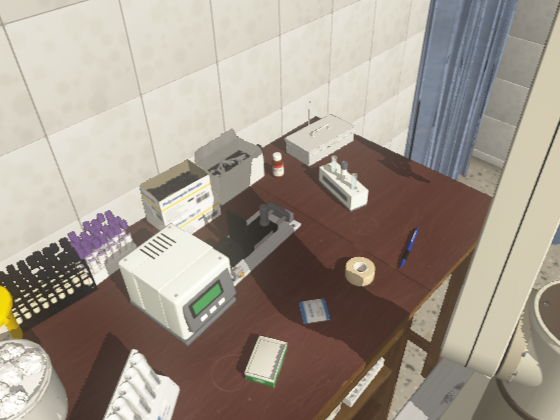

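The top view shows the rack at about (377,220), the photometer at (158,208), its rail running right to (305,203), the knob near (275,200), and the bystanders at (168,306), (235,301), (293,306) and (352,147). The tubes stand at roughly (383,195), (377,215) and (372,235).

Run:
```python
from h import *
for n in('top0','scene0'):
    c=dict(np.load(n+'.npz'));P=cloud(c)
    def rect(m,t):
        q=P[m][:,:2]
        if len(q)<5: print(n,t,len(q));return
        r=cv2.minAreaRect((q*1000).astype(np.float32));print(n,t,len(q),np.round(r[0],1),np.round(r[1],1),round(r[2],1),'mean',np.round(q.mean(0),4))
    z=P[...,2];x=P[...,0];y=P[...,1]
    if n=='top0':
        for u,v in((377,215),(158,208),(275,200),(210,208),(352,147)):print(u,v,np.round(P[v,u],3))
    A=(x>.2)&(x<.5)&(y<-.2)&(y>-.42)
    rect(A&(z>.035)&(z<.055),'rack');rect(A&(z>.065),'tubes>65')
    m=A&(z>.074)
    for p,i in zip(P[m],c['image'][m]):print(np.round(p,3),i) if m.sum()<60 else None
    B=(x>.2)&(x<.6)&(y>-.15)&(y<.35)
    rect(B&(z>.115)&(z<.14)&(y>.1),'housing')
    rect(B&(z>.067)&(z<.085)&(y<0)&(x<.45),'knob')
    rect(B&(z>.1)&(z<.118)&(y<.1)&(x<.45),'shutter')
    rect(B&(z>.044)&(z<.058)&(y<.1)&(x<.45),'block')
    rect(B&(z>.01)&(z<.04)&(y<.07)&(x<.45)&(x>.25),'rail')
c=dict(np.load('top0.npz'))['image'][:,:,::-1]
a=cv2.resize(c[170:270,340:420],None,fx=6,fy=6);b=cv2.resize(c[170:240,180:310],None,fx=5,fy=5)
cv2.imwrite('pics/a.png',a[:600]);
```

```text
377 215 [ 0.558 -0.283  0.087]
158 208 [0.56  0.165 0.124]
275 200 [ 0.59  -0.07   0.074]
210 208 [0.581 0.076 0.013]
352 147 [ 0.712 -0.235  0.059]
top0 rack 72 [ 496.3 -274.8] [43.4 10.4] 84.4 mean [ 0.4961 -0.2794]
top0 tubes>65 0
top0 housing 3289 [534.4 232.8] [129.1 272.3] 16.0 mean [0.5475 0.1729]
top0 knob 0
top0 shutter 0
top0 block 0
top0 rail 501 [369.8 -53.8] [ 55.1 171.1] 0.9 mean [ 0.3704 -0.1033]
scene0 rack 89 [ 496.3 -272.5] [43.7 12.3] 76.5 mean [ 0.4943 -0.2743]
scene0 tubes>65 0
scene0 housing 3761 [532.1 238.4] [130.4 270.2] 16.3 mean [0.5414 0.1837]
scene0 knob 0
scene0 shutter 0
scene0 block 0
scene0 rail 648 [378.1 -49.7] [175.4  58.6] 80.6 mean [ 0.3668 -0.0963]
```

View pics/a.png

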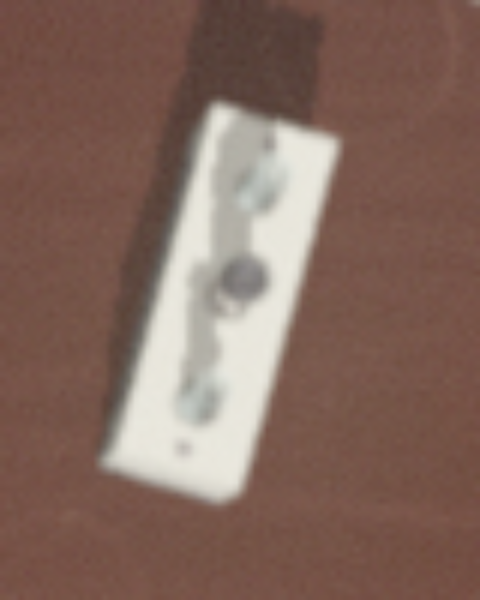

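The crop shows the capped tube (grey cap) in the middle hole at about pixel (381,216). The open tubes are at (384,200) and (373,236). My x range was too low, so I'll redo the boxes.

Run:
```python
from h import *
for n in('top0','scene0'):
    c=dict(np.load(n+'.npz'));P=cloud(c)
    z=P[...,2];x=P[...,0];y=P[...,1]
    def rect(m,t):
        q=P[m]
        if len(q)<5: print(n,t,len(q));return
        r=cv2.minAreaRect((q[:,:2]*1000).astype(np.float32));print(n,t,len(q),np.round(r[0],1),np.round(r[1],1),round(r[2],1),'mean',np.round(q.mean(0),4),'med',np.round(np.median(q,0),4))
    A=(x>.42)&(x<.67)&(y<-.2)&(y>-.37)
    rect(A&(z>.038)&(z<.052),'rack')
    rect(A&(z>.083)&(z<.1),'cap')
    B=(x>.45)&(x<.66)&(y>-.15)&(y<.1)
    rect((x>.42)&(x<.68)&(y>.085)&(y<.28)&(z>.115)&(z<.135),'housing')
    rect(B&(z>.07)&(z<.085)&(y<-.04),'knob')
    rect(B&(z>.095)&(z<.118)&(y<.06),'shutter')
    rect(B&(z>.047)&(z<.058)&(y<.07),'block')
    rect(B&(z>.005)&(z<.034)&(y<.07),'rail')
c=dict(np.load('top0.npz'))['image'][:,:,::-1]
cv2.imwrite('pics/b.png',cv2.resize(c[165:245,180:310],None,fx=6,fy=6,interpolation=2))
```

```text
top0 rack 1132 [ 557.7 -290.9] [ 46.9 132.4] 73.5 mean [ 0.5561 -0.2898  0.0443] med [ 0.5539 -0.2893  0.0442]
top0 cap 53 [ 555.4 -289.6] [15.4 82. ] 75.9 mean [ 0.5572 -0.2901  0.0885] med [ 0.5577 -0.2906  0.0885]
top0 housing 4759 [574.2 173.3] [154.6 132.8] 5.6 mean [0.5721 0.1729 0.1243] med [0.5718 0.1729 0.1245]
top0 knob 61 [597.1 -69.7] [16.8 16.7] 46.4 mean [ 0.5969 -0.0697  0.0758] med [ 0.597  -0.0697  0.0757]
top0 shutter 60 [590.1  11.9] [51.4  4.2] 5.4 mean [0.5878 0.0114 0.1094] med [0.5885 0.0113 0.1109]
top0 block 323 [587.4  -7.7] [ 46.1 140.8] 0.9 mean [0.5865 0.0402 0.0512] med [0.5873 0.043  0.0512]
top0 rail 3572 [556.2 -40. ] [220.  206.8] 89.9 mean [ 0.5899 -0.0383  0.0166] med [ 0.587  -0.0386  0.0118]
scene0 rack 678 [ 557.6 -287.8] [ 49.8 137.5] 74.4 mean [ 0.5501 -0.2807  0.0454] med [ 0.5475 -0.2797  0.0457]
scene0 cap 48 [ 573.4 -290.7] [16.7 50. ] 80.2 mean [ 0.5595 -0.2874  0.0882] med [ 0.5561 -0.2869  0.0889]
scene0 housing 4994 [572.  177.7] [155.9 129.7] 5.7 mean [0.5635 0.1821 0.1256] med [0.5613 0.1837 0.126 ]
scene0 knob 57 [594.9 -65.9] [16.8 16.7] 40.8 mean [ 0.594  -0.0648  0.0765] med [ 0.5941 -0.0645  0.0771]
scene0 shutter 159 [588.4  15.1] [52.3  6.4] 6.2 mean [0.587  0.0159 0.1058] med [0.5869 0.0159 0.1057]
scene0 block 410 [590.7  -2.2] [ 51.7 139.1] 5.5 mean [0.5849 0.0354 0.0526] med [0.5873 0.0418 0.0529]
scene0 rail 2268 [583.8 -42.8] [189.7 184.4] 69.2 mean [ 0.5723 -0.0402  0.0187] med [ 0.5665 -0.0432  0.0144]
```

View pics/b.png

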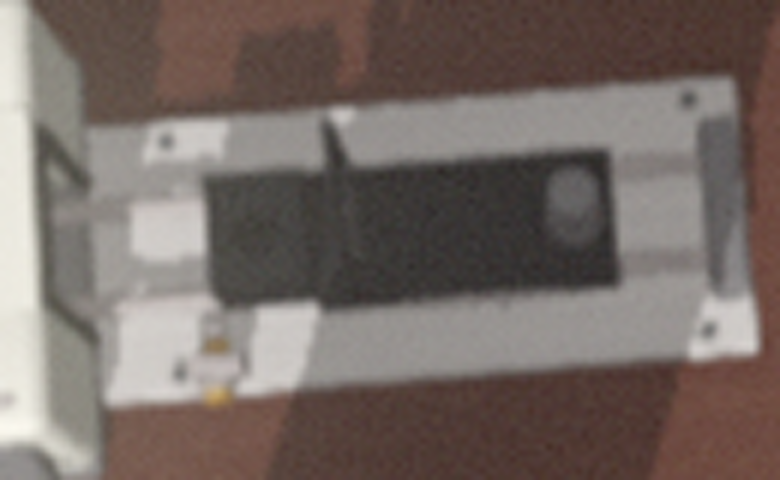

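The crop shows the rail, with the knob at about pixel (275,200), the shutter at (237,191) and the dark block with the well at (222,203). The rail yaw is about +5.5° and the rack row about -16.4°. I'm moving to above the rack.

Emit:
drive_tool(slide=[[0.115, -0.02, 0], [0.23, -0.04, 0], [0.345, -0.06, 0], [0.46, -0.08, 0], [0.575, -0.1, 0], [0.69, -0.12, 0], [0.81, -0.14, 0], [0.925, -0.15, 0]], rotation=[[0, 0, 0.125], [0, 0, 0.25], [0, 0, 0.375], [0, 0, 0.5], [0, 0, 0.625], [0, 0, 0.75], [0, 0, 0.875], [0, 0, 1.0]], gripper=1)

```text
clock: 1.1
eef_pos: [0.3437, -0.386, 0.1958]
tool_rot: [0.993, -0.12, -0.0, -0.0]
ft_force: [0.7, -0.1, 0.2]
grip_width: 0.0851
grasp_force: 0.0
```

```bash
cat >> h.py <<'E'
def plan(xyz,a):
    "tool-axis shift & turn (scaled) to TCP xyz, tool x at yaw a (deg), pointing down"
    o=bot.get_obs();r=R.from_quat(o['tool_rot'])
    t=np.deg2rad(a);T=R.from_matrix([[np.cos(t),np.sin(t),0],[np.sin(t),-np.cos(t),0],[0,0,-1]])
    print('pos',np.round(o['eef_pos'],4),'clk',round(o['clock'],2),'q',np.round(o['joint_pos'],2),'w',round(o['grip_width'],4),'f',np.round(o['ft_force'],1))
    m=r.as_matrix();print('yaw',round(np.degrees(np.arctan2(m[1,0],m[0,0])),2))
    print('slide',np.round(r.inv().apply(np.array(xyz)-o['eef_pos'])/.25,3),'rot',np.round((r.inv()*T).as_rotvec()/.5,3))
E
python3 -c "
from h import *
plan([.557,-.289,.2],-16.4)"
```

```text
pos [ 0.3437 -0.386   0.1958] clk 1.1 q [-0.84  0.28  0.05  1.35 -0.    2.54] w 0.0851 f [ 0.7 -0.1  0.2]
yaw -13.76
slide [ 0.737 -0.58  -0.017] rot [-0.001  0.002  0.092]
```

Emit:
drive_tool(slide=[[0.12, -0.1, 0], [0.25, -0.2, 0], [0.37, -0.29, 0], [0.49, -0.39, 0], [0.61, -0.48, 0], [0.737, -0.58, 0], [0.737, -0.58, 0], [0.737, -0.58, 0]], rotation=[[0, 0, 0.02], [0, 0, 0.04], [0, 0, 0.06], [0, 0, 0.09], [0, 0, 0.09], [0, 0, 0.09], [0, 0, 0.09], [0, 0, 0.09]])

```text
clock: 2.1
eef_pos: [0.5557, -0.2893, 0.1955]
tool_rot: [0.99, -0.141, -0.001, -0.0]
ft_force: [-0.4, -0.5, 0.0]
grip_width: 0.0851
grasp_force: 0.0
```

Run:
```python
from h import *
plan([.557,-.289,.2],-16.4)
c=snap('wrist','w1');print(c['xyz'],c['orientation'],c['camera_matrix'].tolist())
```

```text
pos [ 0.5557 -0.2893  0.1955] clk 2.1 q [-0.48  0.5   0.39  1.46 -0.    2.94] w 0.0851 f [-0.4 -0.5  0. ]
yaw -16.21
slide [ 0.005 -0.003 -0.018] rot [0.    0.004 0.007]
[ 0.62704222 -0.31089929  0.37336581] [ 0.09040855 -0.12033257  0.79083387 -0.59323533] [[325.19226210127806, 0.0, 279.99873120588467], [0.0, 325.19226210127806, 208.19920742167804], [0.0, 0.0, 1.0]]
```

View pics/w1.png

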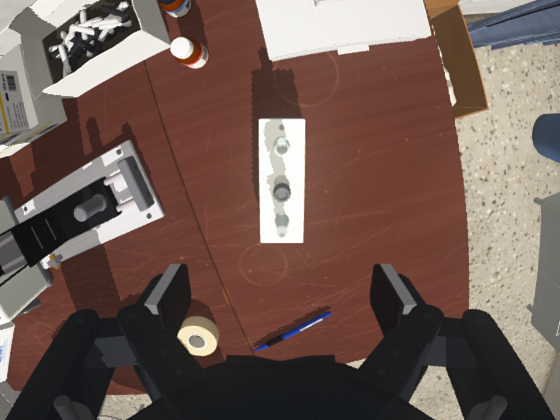

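The wrist view shows the rack with the cap at pixel (281,188), and the knob at (91,207). I'll measure both with the fisheye model.

```bash
cat >> h.py <<'E'
def fcloud(c):
    K=c['camera_matrix'];z=c['z_map'];v,u=np.indices(z.shape)
    a=(u-K[0,2])/K[0,0];b=(v-K[1,2])/K[1,1];t=np.hypot(a,b)+1e-9;s=np.tan(t)/t
    p=np.stack([a*s*z,-b*s*z,-z],-1)
    return p@R.from_quat(c['orientation']).as_matrix().T+c['xyz']
E
python3 - <<'E'
from h import *
c=dict(np.load('w1.npz'));P=fcloud(c);v,u=np.indices(P.shape[:2]);z=P[...,2]
def rep(m,t):
    q=P[m];r=cv2.minAreaRect((q[:,:2]*1000).astype(np.float32));print(t,len(q),r,np.round(np.median(q,0),4))
rep((abs(u-281)<14)&(abs(v-188)<14)&(z>.085)&(z<.1),'cap')
rep((u>250)&(u<310)&(v>110)&(v<250)&(z>.038)&(z<.052),'rack')
rep((abs(u-91)<25)&(abs(v-207)<25)&(z>.068)&(z<.09),'knob')
print(np.round(P[300,230],4),np.round(P[150,420],4))
E
```

```text
cap 227 ((555.338623046875, -291.52197265625), (15.480729103088379, 14.087275505065918), 73.16468048095703) [ 0.5551 -0.2916  0.0901]
rack 4629 ((554.2543334960938, -291.39276123046875), (45.59177780151367, 132.6638641357422), 73.81332397460938) [ 0.5634 -0.2931  0.0454]
knob 208 ((594.8323974609375, -70.962890625), (17.98386573791504, 17.120431900024414), 21.2665958404541) [ 0.595  -0.0732  0.0763]
[ 4.078e-01 -1.757e-01 -2.000e-04] [ 5.389e-01 -4.640e-01 -2.000e-04]
```

Emit:
drive_tool(slide=[[0, 0.003, 0.09], [0, 0.003, 0.18], [0, 0.003, 0.27], [0, 0.003, 0.36], [0, 0.003, 0.44], [0, 0.003, 0.5], [0, 0.003, 0.53], [0, 0.003, 0.53]], rotation=[[0, 0, 0], [0, 0, 0], [0, 0, 0], [0, 0, 0], [0, 0, 0], [0, 0, 0], [0, 0, 0], [0, 0, 0]])

```text
clock: 3.15
eef_pos: [0.5557, -0.2903, 0.0636]
tool_rot: [0.99, -0.141, -0.0, -0.0]
ft_force: [1.0, -0.8, 0.4]
grip_width: 0.0857
grasp_force: 0.0
```

Emit:
drive_tool(slide=[[0, 0, 0], [0, 0, 0], [0, 0, 0], [0, 0, 0], [0, 0, 0], [0, 0, 0], [0, 0, 0], [0, 0, 0]], rotation=[[0, 0, 0], [0, 0, 0], [0, 0, 0], [0, 0, 0], [0, 0, 0], [0, 0, 0], [0, 0, 0], [0, 0, 0]], gripper=0)

```text
clock: 4.15
eef_pos: [0.5561, -0.2902, 0.0638]
tool_rot: [0.99, -0.141, -0.0, 0.0]
ft_force: [0.2, 0.2, -0.3]
grip_width: -0.0003
grasp_force: 0.0
```

The fingers closed on nothing, so I'll take a look.

Run:
```python
from h import *
c=snap('wrist','w2');print(c['xyz'],c['orientation']);print(bot.get_obs())
s=snap('scene','s2')
a=c['image'][:,:,::-1];b=cv2.resize(s['image'][140:230,290:400,::-1],None,fx=4.667,fy=4.667)
cv2.imwrite('pics/m.png',cv2.resize(np.hstack([a[:,:],b[:420]]),None,fx=.74,fy=.74))
```

```text
[ 0.6271412  -0.31170519  0.2417711 ] [ 0.08982428 -0.11962044  0.79102301 -0.59321593]
{'clock': 4.2, 'joint_pos': array([-4.80947608e-01,  5.70867392e-01,  1.51451300e-01,  1.15140725e+00,
       -1.76040789e-05,  2.94388274e+00]), 'joint_vel': array([-1.13210628e-03,  4.70640233e-06, -1.60666011e-04,  3.05829969e-04,
       -2.05568663e-03,  1.86464060e-04]), 'tau': array([ 1.93786000e-03, -5.09260619e+01,  2.38307852e+01,  1.92536048e-03,
        4.17332994e-04,  5.35274353e-06]), 'eef_pos': array([ 0.55611907, -0.29019849,  0.06379657]), 'tool_rot': array([ 9.89988800e-01, -1.41145940e-01, -1.56685456e-05,  3.80358505e-06]), 'ft_force': array([-0.2227018 , -0.41861396,  0.38502718]), 'ft_torque': array([-0.00125533, -0.00708943, -0.0027743 ]), 'grasp_force': 0.0, 'grip_width': 0.00012365810916322147}
```

View pics/m.png

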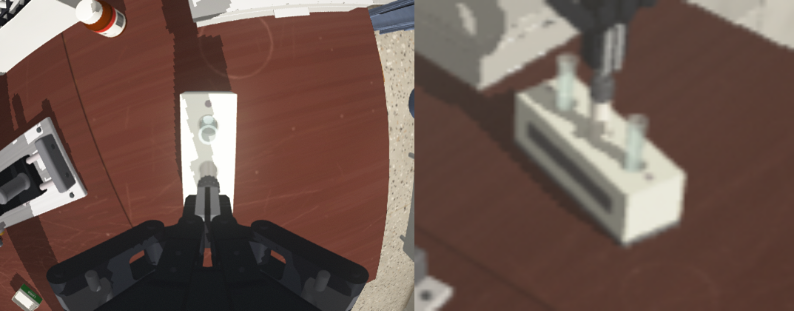

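Run:
```python
from h import *
c=dict(np.load('w2.npz'));P=fcloud(c)
for v in range(150,320,8):print(v,[np.round(P[v,u],3).tolist() for u in(270,280,290)],c['image'][v,280])
print(R.from_quat(c['orientation']).as_matrix())
cv2.imwrite('pics/m2.png',cv2.resize(c['image'][150:320,200:360,::-1],None,fx=3.5,fy=3.5))
```

```text
150 [[0.606, -0.299, 0.046], [0.604, -0.305, 0.046], [0.602, -0.311, 0.046]] [214 213 201]
158 [[0.601, -0.298, 0.045], [0.599, -0.303, 0.04], [0.598, -0.309, 0.045]] [231 238 234]
166 [[0.594, -0.295, 0.028], [0.599, -0.303, 0.069], [0.593, -0.308, 0.045]] [205 216 210]
174 [[0.591, -0.295, 0.044], [0.588, -0.3, 0.036], [0.595, -0.308, 0.082]] [168 172 164]
182 [[0.594, -0.297, 0.082], [0.588, -0.3, 0.06], [0.59, -0.306, 0.075]] [186 190 183]
190 [[0.582, -0.292, 0.045], [0.588, -0.3, 0.079], [0.587, -0.305, 0.081]] [189 194 185]
198 [[0.577, -0.29, 0.045], [0.575, -0.297, 0.044], [0.573, -0.303, 0.044]] [216 215 203]
206 [[0.572, -0.289, 0.046], [0.571, -0.295, 0.047], [0.568, -0.301, 0.046]] [215 215 203]
214 [[0.567, -0.288, 0.046], [0.565, -0.294, 0.045], [0.563, -0.3, 0.045]] [214 215 204]
222 [[0.562, -0.286, 0.046], [0.561, -0.292, 0.048], [0.557, -0.298, 0.044]] [176 174 162]
230 [[0.555, -0.284, 0.042], [0.561, -0.292, 0.063], [0.556, -0.298, 0.055]] [178 174 163]
238 [[0.551, -0.283, 0.046], [0.562, -0.293, 0.077], [0.557, -0.297, 0.069]] [95 93 89]
246 [[0.56, -0.286, 0.0
[... 304 characters left out ...]
8, 0.121]] [48 48 45]
278 [[0.566, -0.29, 0.128], [0.565, -0.294, 0.128], [0.564, -0.297, 0.128]] [47 46 43]
286 [[0.566, -0.29, 0.134], [0.565, -0.294, 0.134], [0.564, -0.297, 0.134]] [42 41 40]
294 [[0.567, -0.291, 0.142], [0.563, -0.293, 0.136], [0.565, -0.297, 0.142]] [43 43 41]
302 [[0.567, -0.291, 0.146], [0.559, -0.292, 0.136], [0.565, -0.297, 0.146]] [39 39 38]
310 [[0.567, -0.291, 0.151], [0.556, -0.291, 0.137], [0.565, -0.297, 0.151]] [50 49 51]
318 [[0.567, -0.291, 0.155], [0.553, -0.29, 0.137], [0.565, -0.297, 0.156]] [36 33 35]
[[-2.80052913e-01  9.17005269e-01  2.84027646e-01]
 [-9.59984548e-01 -2.67571616e-01 -8.26746545e-02]
 [ 1.84642323e-04 -2.95815429e-01  9.55245098e-01]]
```

View pics/m2.png

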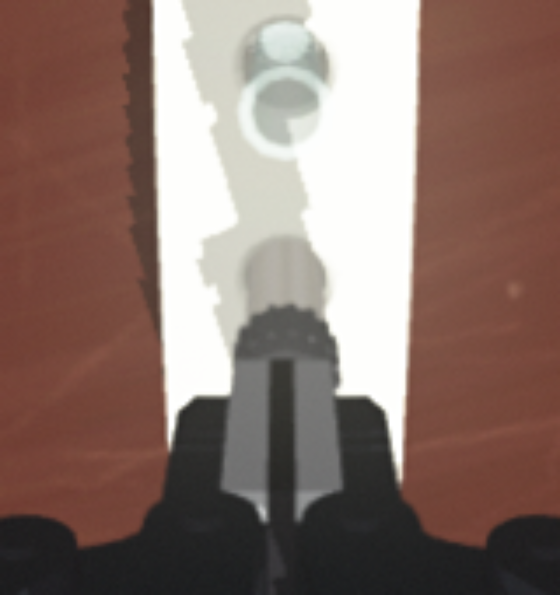

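The crop shows the shut fingertips (about 280,360) ending above the cap, at z≈0.10 rather than the reported 0.064. I'll cross-check with the scene camera's depth and the joint angles.

Run:
```python
from h import *
c=dict(np.load('s2.npz'));P=cloud(c);I=c['image'].astype(int)
m=(abs(P[...,0]-.556)<.03)&(abs(P[...,1]+.29)<.03)&(P[...,2]>.05)&(P[...,2]<.2)
v,u=np.where(m)
for r in range(v.min(),v.max()+1,1):
    s=u[v==r]
    if len(s): 
        k=s[len(s)//2];print(r,s.min(),s.max(),np.round(P[r,k],3),I[r,k])
w=dict(np.load('w1.npz'));Q=fcloud(w)
for (a,b) in((176,270),(165,290),(385,270),(400,290),(170,268)):print('w1',a,b,np.round(Q[b,a],3),w['image'][b,a])
```

```text
120 359 361 [ 0.538 -0.311  0.2  ] [67 66 66]
121 360 361 [ 0.538 -0.315  0.196] [66 65 64]
122 360 360 [ 0.539 -0.313  0.194] [66 65 65]
123 351 359 [ 0.536 -0.297  0.2  ] [66 66 65]
124 351 359 [ 0.537 -0.291  0.199] [61 60 59]
125 350 358 [ 0.538 -0.29   0.197] [57 56 53]
126 341 358 [ 0.541 -0.291  0.193] [56 54 53]
127 340 357 [ 0.54  -0.274  0.199] [66 66 66]
128 339 357 [ 0.541 -0.277  0.194] [66 65 66]
129 333 359 [ 0.547 -0.285  0.186] [63 62 60]
130 334 362 [ 0.548 -0.287  0.182] [66 65 64]
131 335 362 [ 0.548 -0.287  0.179] [66 65 64]
132 335 362 [ 0.544 -0.278  0.183] [65 64 64]
133 335 362 [ 0.543 -0.277  0.182] [66 65 65]
134 336 361 [ 0.543 -0.278  0.178] [65 64 64]
135 336 362 [ 0.548 -0.288  0.169] [60 59 57]
136 337 361 [ 0.549 -0.29   0.165] [59 59 57]
137 337 360 [ 0.548 -0.289  0.163] [60 59 57]
138 337 360 [ 0.548 -0.289  0.16 ] [60 59 58]
139 337 360 [ 0.547 -0.288  0.159] [56 55 52]
140 336 359 [ 0.552 -0.292  0.152] [59 59 57]
141 337 358 [ 0.552 -0.292  0.15 ] [58 57 55]
142 338 354 [ 0.549 -0.281  0.154] [64 63 63]
143 330 353 [ 0.549 -0.28   0.151] [65 64 
[... 1247 characters left out ...]
283  0.074] [206 201 186]
171 340 345 [ 0.554 -0.284  0.07 ] [218 212 196]
172 340 345 [ 0.552 -0.282  0.069] [220 214 198]
173 340 345 [ 0.552 -0.282  0.066] [222 217 200]
174 340 345 [ 0.555 -0.287  0.059] [223 219 201]
175 340 345 [ 0.551 -0.281  0.062] [167 161 148]
176 340 345 [ 0.554 -0.286  0.055] [153 148 136]
177 340 345 [ 0.552 -0.283  0.054] [153 148 136]
178 341 344 [ 0.551 -0.283  0.052] [153 149 137]
179 343 343 [ 0.55  -0.282  0.05 ] [153 148 136]
w1 176 270 [ 0.577 -0.25   0.254] [95 94 94]
w1 165 290 [ 0.577 -0.251  0.271] [59 56 56]
w1 385 270 [ 0.552 -0.336  0.254] [106 105 106]
w1 400 290 [ 0.551 -0.337  0.27 ] [106 105 106]
w1 170 268 [ 0.578 -0.246  0.252] [107 106 106]
```

Both cameras put the true fingertips about 38 mm above the reported TCP, with no sideways offset. I'll open, go 37 mm lower and close.

Emit:
drive_tool(slide=[[0, 0, 0], [0, 0, 0], [0, 0, 0], [0, 0, 0.04], [0, 0, 0.08], [0, 0, 0.12], [0, 0, 0.15], [0, 0, 0.15]], rotation=[[0, 0, 0], [0, 0, 0], [0, 0, 0], [0, 0, 0], [0, 0, 0], [0, 0, 0], [0, 0, 0], [0, 0, 0]], gripper=0.8)

```text
clock: 5.25
eef_pos: [0.5554, -0.2898, 0.0252]
tool_rot: [0.99, -0.141, -0.001, -0.0]
ft_force: [-0.3, -0.0, 0.2]
grip_width: 0.0682
grasp_force: 0.0
```

Emit:
drive_tool(slide=[[0, 0, 0], [0, 0, 0], [0, 0, 0], [0, 0, 0], [0, 0, 0], [0, 0, 0], [0, 0, 0], [0, 0, 0]], rotation=[[0, 0, 0], [0, 0, 0], [0, 0, 0], [0, 0, 0], [0, 0, 0], [0, 0, 0], [0, 0, 0], [0, 0, 0]], gripper=0)

```text
clock: 6.25
eef_pos: [0.5564, -0.2902, 0.0267]
tool_rot: [0.99, -0.141, 0.0, 0.0]
ft_force: [1.2, 0.1, 3.6]
grip_width: 0.0138
grasp_force: 58.4
```

Emit:
drive_tool(slide=[[0, 0, -0.04], [0, 0, -0.1], [0, 0, -0.17], [0, 0, -0.25], [0, 0, -0.33], [0, 0, -0.42], [0, 0, -0.5], [0, 0, -0.5]], rotation=[[0, 0, 0], [0, 0, 0], [0, 0, 0], [0, 0, 0], [0, 0, 0], [0, 0, 0], [0, 0, 0], [0, 0, 0]])

```text
clock: 7.25
eef_pos: [0.5574, -0.2909, 0.1541]
tool_rot: [0.99, -0.141, 0.002, 0.001]
ft_force: [-0.1, -1.1, 0.2]
grip_width: 0.0139
grasp_force: 58.4
```

Run:
```python
from h import *
plan([.585,.046,.16],95.5)
c=snap('wrist','w3');s=snap('scene','s3')
P=cloud(s);I=s['image']
o=bot.get_obs()['eef_pos']
m=(abs(P[...,0]-o[0])<.02)&(abs(P[...,1]-o[1])<.02)&(P[...,2]>.05)&(P[...,2]<.23)
v,u=np.where(m)
for r in range(v.min(),v.max()+1,2):
    q=u[v==r]
    if len(q): k=q[len(q)//2];print(r,q.min(),q.max(),np.round(P[r,k],3),I[r,k])
a=c['image'][150:320,200:360,::-1];b=s['image'][90:200,290:400,::-1]
cv2.imwrite('pics/m3.png',np.hstack([cv2.resize(a,(395,420)),cv2.resize(b,(395,420))]))
```

```text
pos [ 0.5574 -0.2909  0.1541] clk 7.25 q [-0.48  0.51  0.3   1.35 -0.    2.94] w 0.0139 f [-0.1 -1.1  0.2]
yaw -16.23
slide [-0.271 -1.325 -0.026] rot [ 0.011 -0.004 -3.9  ]
107 348 350 [ 0.561 -0.298  0.228] [80 79 74]
109 348 356 [ 0.554 -0.297  0.227] [59 58 55]
111 348 356 [ 0.548 -0.292  0.226] [60 58 55]
113 344 356 [ 0.552 -0.295  0.218] [60 58 55]
115 338 356 [ 0.551 -0.287  0.218] [118 117 113]
117 338 356 [ 0.551 -0.287  0.213] [120 118 116]
119 337 356 [ 0.55  -0.286  0.209] [107 107 104]
121 337 355 [ 0.551 -0.285  0.204] [99 97 95]
123 337 354 [ 0.551 -0.281  0.201] [172 168 158]
125 342 353 [ 0.552 -0.287  0.193] [229 225 211]
127 341 349 [ 0.55  -0.274  0.194] [164 163 157]
129 343 349 [ 0.553 -0.282  0.184] [213 207 191]
131 343 348 [ 0.554 -0.284  0.179] [222 219 202]
133 343 348 [ 0.553 -0.284  0.173] [225 221 204]
135 343 348 [ 0.553 -0.285  0.168] [227 223 209]
137 343 348 [ 0.553 -0.284  0.163] [229 225 210]
139 343 348 [ 0.553 -0.285  0.158] [154 135 126]
141 342 347 [ 0.556 -0.287  0.15 ] [134 123 116]
143 342 347 [ 0.55  -0.279  0.151] [138 125 117]
145 342 347 [ 0.551 -0.281  0.145] [147 128 122]
147 344 346 [ 0.553 -0.283  0.138] [123 113 105]
```

View pics/m3.png

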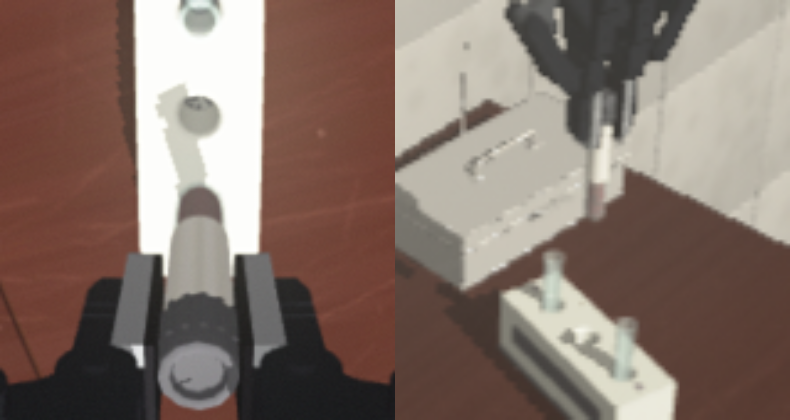

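The cap is held squarely, and the tube's foot is 21 mm below the reported TCP. So the TCP should read 0.037 with the tube seated. I'm moving to the well while turning.

Emit:
drive_tool(slide=[[-0.01, -0.05, -0.04], [-0.02, -0.1, -0.08], [-0.03, -0.15, -0.08], [-0.04, -0.2, -0.08], [-0.05, -0.25, -0.08], [-0.06, -0.3, -0.08], [-0.07, -0.35, -0.08], [-0.08, -0.4, -0.08]], rotation=[[0, 0, -0.125], [0, 0, -0.25], [0, 0, -0.375], [0, 0, -0.5], [0, 0, -0.625], [0, 0, -0.75], [0, 0, -0.875], [0, 0, -1.0]])

```text
clock: 8.35
eef_pos: [0.5639, -0.1878, 0.1698]
tool_rot: [0.994, 0.109, -0.001, -0.001]
ft_force: [-0.2, -0.1, -1.5]
grip_width: 0.0136
grasp_force: 58.4
```

```bash
python3 -c "
from h import *
plan([.585,.046,.172],95.5)"
```

```text
pos [ 0.5639 -0.1878  0.1698] clk 8.35 q [-0.32  0.44  0.23  1.36  0.    2.6 ] w 0.0136 f [-0.2 -0.1 -1.5]
yaw 12.54
slide [ 0.285 -0.895 -0.008] rot [-6.000e-03  2.000e-03 -2.896e+00]
```

Emit:
drive_tool(slide=[[0.012, -0.035, 0], [0.023, -0.07, 0], [0.035, -0.11, 0], [0.045, -0.15, 0], [0.06, -0.185, 0], [0.07, -0.22, 0], [0.08, -0.26, 0], [0.09, -0.29, 0]], rotation=[[0, 0, -0.125], [0, 0, -0.25], [0, 0, -0.375], [0, 0, -0.5], [0, 0, -0.625], [0, 0, -0.75], [0, 0, -0.875], [0, 0, -1.0]])

```text
clock: 9.35
eef_pos: [0.5703, -0.1123, 0.1698]
tool_rot: [0.936, 0.352, -0.001, -0.001]
ft_force: [-0.5, 0.3, 0.1]
grip_width: 0.0135
grasp_force: 58.5
```

```bash
python3 -c "
from h import *
plan([.585,.046,.172],95.5)"
```

```text
pos [ 0.5703 -0.1123  0.1698] clk 9.35 q [-0.19  0.42  0.19  1.34  0.    2.23] w 0.0135 f [-0.5  0.3  0.1]
yaw 41.2
slide [ 0.462 -0.438 -0.009] rot [-6.000e-03  1.000e-03 -1.896e+00]
```

Emit:
drive_tool(slide=[[0.03, -0.025, 0], [0.06, -0.055, 0], [0.085, -0.08, 0], [0.115, -0.11, 0], [0.145, -0.135, 0], [0.17, -0.165, 0], [0.2, -0.19, 0], [0.23, -0.22, 0]], rotation=[[0, 0, -0.125], [0, 0, -0.25], [0, 0, -0.375], [0, 0, -0.5], [0, 0, -0.625], [0, 0, -0.75], [0, 0, -0.875], [0, 0, -1.0]])

```text
clock: 10.35
eef_pos: [0.5775, -0.0334, 0.1698]
tool_rot: [0.82, 0.572, -0.001, -0.001]
ft_force: [-0.6, 1.0, -0.2]
grip_width: 0.0139
grasp_force: 58.5
```

```bash
python3 -c "
from h import *
plan([.585,.046,.172],95.5)"
```

```text
pos [ 0.5775 -0.0334  0.1698] clk 10.35 q [-0.06  0.41  0.18  1.34 -0.    1.87] w 0.0139 f [-0.6  1.  -0.2]
yaw 69.83
slide [ 0.308 -0.081 -0.009] rot [-0.006  0.    -0.896]
```

Emit:
drive_tool(slide=[[0.04, -0.01, 0], [0.08, -0.02, 0], [0.12, -0.03, 0], [0.16, -0.04, 0], [0.2, -0.05, 0], [0.24, -0.06, 0], [0.28, -0.075, 0], [0.308, -0.081, 0]], rotation=[[0, 0, -0.125], [0, 0, -0.25], [0, 0, -0.375], [0, 0, -0.5], [0, 0, -0.625], [0, 0, -0.75], [0, 0, -0.875], [0, 0, -0.896]])

```text
clock: 11.35
eef_pos: [0.5853, 0.0459, 0.17]
tool_rot: [0.673, 0.74, -0.001, -0.001]
ft_force: [0.3, 0.7, 0.0]
grip_width: 0.0133
grasp_force: 58.4
```

Run:
```python
from h import *
plan([.585,.046,.172],95.5)
c=snap('wrist','w4');print(c['xyz'])
P=fcloud(c);z=P[...,2];x=P[...,0];y=P[...,1]
def rep(m,t):
    q=P[m]
    if len(q)<5: print(t,len(q));return
    r=cv2.minAreaRect((q[:,:2]*1000).astype(np.float32));print(t,len(q),r,np.round(np.median(q,0),4))
B=(x>.53)&(x<.64)
rep(B&(z>.047)&(z<.057)&(y>0.0)&(y<.09),'block')
rep(B&(z>.07)&(z<.083)&(y<-.04)&(y>-.1),'knob')
rep(B&(z>.1)&(z<.118)&(y<.03)&(y>-.02),'shutter')
cv2.imwrite('pics/w4c.png',cv2.resize(c['image'][100:400,130:430,::-1],None,fx=2,fy=2))
```

```text
pos [0.5853 0.0459 0.17  ] clk 11.35 q [ 0.08  0.43  0.2   1.35 -0.    1.55] w 0.0133 f [0.3 0.7 0. ]
yaw 95.39
slide [ 0.    -0.001 -0.008] rot [-0.005  0.    -0.004]
[0.57688449 0.12106409 0.34801739]
block 1795 ((583.73876953125, 37.904747009277344), (49.965476989746094, 50.03230667114258), 5.265783309936523) [0.5832 0.0425 0.0525]
knob 13 ((594.4476928710938, -76.30648040771484), (9.181039810180664, 1.814544677734375), 11.603984832763672) [ 0.594  -0.0764  0.0773]
shutter 338 ((586.0932006835938, 13.092916488647461), (50.738800048828125, 3.9051806926727295), 6.0016770362854) [0.5764 0.0131 0.1097]
```

View pics/w4c.png

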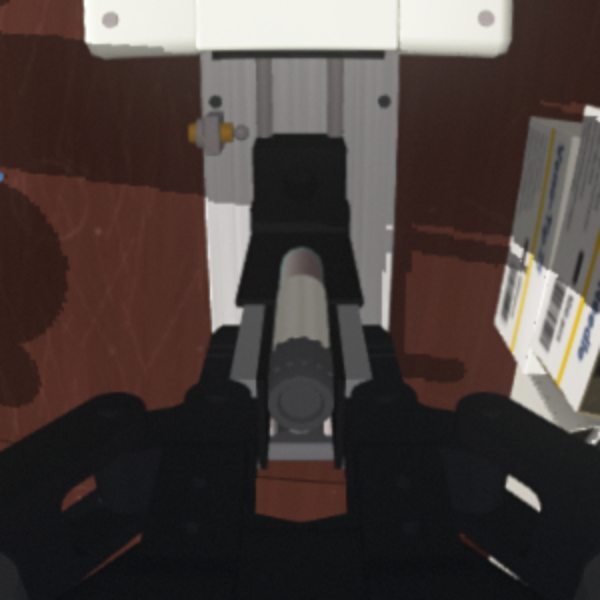

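The crop shows the tube over the rail. The dark carriage block is at crop (300,165), with the well mouth faintly visible near (299,181), and the shutter is just behind it. I'll locate the well by depth.

Run:
```python
from h import *
c=dict(np.load('w4.npz'));P=fcloud(c);z=P[...,2]
v,u=np.indices(z.shape)
R0=(abs(u-280)<30)&(v>160)&(v<208)
m=R0&(z<.048)&(z>.0)&(abs(P[...,0]-.584)<.015)&(abs(P[...,1]-.045)<.012)
print(m.sum(),'px',u[m].mean(),v[m].mean())
# intersect those rays with z=.052
d=P[m]-c['xyz'];q=c['xyz']+d*((.052-c['xyz'][2])/d[:,2])[:,None]
print('hole',q.min(0),q.max(0),(q.min(0)+q.max(0))/2, q.mean(0))
t=np.deg2rad(5.5);ax=np.array([[np.cos(t),np.sin(t)],[-np.sin(t),np.cos(t)]])
b=P[R0&(abs(z-.052)<.004)][:,:2]@ax.T
print('block meter-coords',np.percentile(b,[.5,2,98,99.5],axis=0),'tcp',ax@bot.get_obs()['eef_pos'][:2], 'hole',ax@((q.min(0)+q.max(0))/2)[:2])
a=(c['image'][160:215,245:315,::-1].astype(float)*4).clip(0,255).astype(np.uint8)
cv2.imwrite('pics/w4d.png',cv2.resize(a,None,fx=9,fy=9,interpolation=2))
```

```text
175 px 279.18857142857144 191.8057142857143
hole [0.57584463 0.03816414 0.052     ] [0.58939865 0.05204872 0.052     ] [0.58262164 0.04510643 0.052     ] [0.58272314 0.04525139 0.052     ]
block meter-coords [[ 0.56324918 -0.02576394]
 [ 0.56370984 -0.0254708 ]
 [ 0.60564659  0.00651048]
 [ 0.60591926  0.00670111]] tcp [ 0.58742924 -0.00965595] hole [ 0.58426263 -0.01094304]
```

View pics/w4d.png

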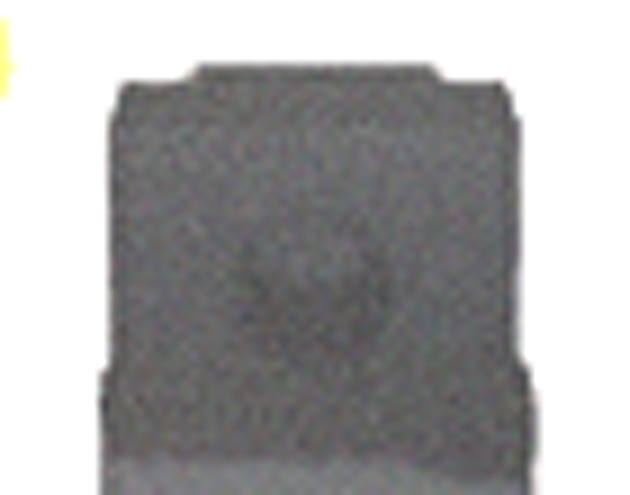

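That crop shows the well as a faint darker disc around crop (318,285), which matches the depth estimate. Next I'll measure the held tube's axis in the same image, so the offset to the well doesn't depend on calibration.

Run:
```python
from h import *
c=dict(np.load('w4.npz'));P=fcloud(c);z=P[...,2]
t=np.deg2rad(5.5);ax=np.array([[np.cos(t),np.sin(t)],[-np.sin(t),np.cos(t)]])
o=bot.get_obs();tcp=ax@o['eef_pos'][:2]
Q=P[...,:2]@ax.T-tcp
for lo,hi in((.15,.165),(.165,.18),(.18,.195),(.195,.21),(.21,.225),(.225,.24),(.24,.26)):
    m=(z>lo)&(z<hi)&(abs(Q[...,0])<.012)&(abs(Q[...,1])<.012)
    q=Q[m]*1000
    if len(q)>10:
        print(lo,len(q),'x',np.percentile(q[:,0],[1,50,99]).round(1),'y',np.percentile(q[:,1],[1,50,99]).round(1))
        # known-radius circle fit
        from scipy.optimize import least_squares
        r=least_squares(lambda p:np.hypot(q[:,0]-p[0],q[:,1]-p[1])-(6.5 if lo<.21 else 8),[0,-0.],loss='soft_l1',f_scale=.5)
        print('  fit',r.x.round(2),r.cost.round(1))
```

```text
0.15 100 x [-7.7 -1.5  4.1] y [-0.4  4.   5.2]
  fit [-1.88 -1.81] 3.4
0.165 176 x [-8.  -2.1  4.3] y [-1.4  4.1  5.3]
  fit [-1.85 -1.69] 4.5
0.18 241 x [-8.3 -1.5  4.5] y [0.2 4.5 5.8]
  fit [-1.88 -1.14] 6.1
0.195 395 x [-9.5 -1.5  9.4] y [ 0.1  4.9 10.2]
  fit [-1.93 -0.71] 121.4
0.21 739 x [-11.7  -0.1  11.3] y [ 0.6  6.8 10.8]
  fit [2.55 2.9 ] 1032.1
0.225 1742 x [-11.6  -1.1  11.1] y [-8.6  4.4 10.6]
  fit [0.36 3.26] 2193.0
0.24 1379 x [-11.8   6.   11.8] y [-11.2   6.1  11.7]
  fit [-0.96  3.85] 2207.6
```

Emit:
drive_tool(slide=[[0.003, -0.002, 0.05], [0.003, -0.002, 0.1], [0.003, -0.002, 0.15], [0.003, -0.002, 0.2], [0.003, -0.002, 0.25], [0.003, -0.002, 0.3], [0.003, -0.002, 0.35], [0.003, -0.002, 0.36]], rotation=[[0, 0, 0], [0, 0, 0], [0, 0, 0], [0, 0, 0], [0, 0, 0], [0, 0, 0], [0, 0, 0], [0, 0, 0]])

```text
clock: 12.4
eef_pos: [0.5847, 0.0462, 0.08]
tool_rot: [0.673, 0.74, -0.001, -0.001]
ft_force: [-0.4, 0.7, 0.5]
grip_width: 0.0134
grasp_force: 58.4
```

Emit:
drive_tool(slide=[[0, 0, 0.012], [0, 0, 0.024], [0, 0, 0.036], [0, 0, 0.048], [0, 0, 0.06], [0, 0, 0.07], [0, 0, 0.08], [0, 0, 0.08]], rotation=[[0, 0, 0], [0, 0, 0], [0, 0, 0], [0, 0, 0], [0, 0, 0], [0, 0, 0], [0, 0, 0], [0, 0, 0]])

```text
clock: 13.4
eef_pos: [0.5854, 0.0462, 0.061]
tool_rot: [0.673, 0.74, -0.0, -0.0]
ft_force: [-1.0, -1.1, -0.5]
grip_width: 0.014
grasp_force: 58.4
```

It's 12 mm into the well with no force. I'll take it to the floor.

Emit:
drive_tool(slide=[[0, 0, 0.015], [0, 0, 0.03], [0, 0, 0.045], [0, 0, 0.06], [0, 0, 0.075], [0, 0, 0.085], [0, 0, 0.094], [0, 0, 0.094]], rotation=[[0, 0, 0], [0, 0, 0], [0, 0, 0], [0, 0, 0], [0, 0, 0], [0, 0, 0], [0, 0, 0], [0, 0, 0]])

```text
clock: 14.4
eef_pos: [0.5855, 0.0463, 0.0375]
tool_rot: [0.673, 0.74, -0.0, -0.0]
ft_force: [-1.1, 0.9, 0.0]
grip_width: 0.0136
grasp_force: 58.5
```

Now release, wait a moment, then rise.

Emit:
drive_tool(slide=[[0, 0, 0], [0, 0, 0], [0, 0, 0], [0, 0, 0], [0, 0, 0], [0, 0, 0], [0, 0, 0], [0, 0, 0]], rotation=[[0, 0, 0], [0, 0, 0], [0, 0, 0], [0, 0, 0], [0, 0, 0], [0, 0, 0], [0, 0, 0], [0, 0, 0]], gripper=0.7)

```text
clock: 15.4
eef_pos: [0.5856, 0.0463, 0.0378]
tool_rot: [0.673, 0.74, 0.0, -0.0]
ft_force: [-0.1, 1.1, -0.7]
grip_width: 0.06
grasp_force: 0.0
```

Emit:
drive_tool(slide=[[0, 0, -0.05], [0, 0, -0.12], [0, 0, -0.2], [0, 0, -0.28], [0, 0, -0.36], [0, 0, -0.44], [0, 0, -0.5], [0, 0, -0.5]], rotation=[[0, 0, 0], [0, 0, 0], [0, 0, 0], [0, 0, 0], [0, 0, 0], [0, 0, 0], [0, 0, 0], [0, 0, 0]])

```text
clock: 16.4
eef_pos: [0.5867, 0.0464, 0.1647]
tool_rot: [0.673, 0.74, 0.001, 0.001]
ft_force: [0.0, 0.3, -0.0]
grip_width: 0.0599
grasp_force: 0.0
```

Run:
```python
from h import *
plan([.596,-.0685,.16],95.5)
for n,f in(('wrist',fcloud),('scene',cloud),('top',cloud)):
    c=snap(n,n+'5');P=f(c);z=P[...,2]
    t=np.deg2rad(5.5);ax=np.array([[np.cos(t),np.sin(t)],[-np.sin(t),np.cos(t)]])
    B=(abs(P[...,0]-.585)<.02)&(abs(P[...,1]-.046)<.02)
    q=P[B&(z>.085)&(z<.12)];print(n,len(q),'captop',np.median(q[q[:,2]>np.percentile(q[:,2],40)],0).round(4) if len(q) else '')
    m=(abs(P[...,0]-.596)<.018)&(abs(P[...,1]+.07)<.018)&(z>.07)&(z<.085)
    q=P[m];print('knob',len(q),q.mean(0).round(4) if len(q) else '')
```

```text
pos [0.5867 0.0464 0.1647] clk 16.4 q [0.08 0.43 0.19 1.33 0.   1.56] w 0.0599 f [ 0.   0.3 -0. ]
yaw 95.39
slide [-0.461 -0.006  0.019] rot [ 0.007  0.    -0.004]
wrist 367 captop [0.5843 0.0457 0.1007]
knob 250 [ 0.5936 -0.0671  0.0763]
scene 85 captop [0.5855 0.0494 0.0997]
knob 56 [ 0.5941 -0.0648  0.0766]
top 37 captop [0.5861 0.0436 0.1001]
knob 59 [ 0.5967 -0.0699  0.0758]
```

Tube seated: its cap top reads 0.100. Next I go over the knob at about (0.596, -0.068) and down.

Emit:
drive_tool(slide=[[-0.08, 0, 0], [-0.16, 0, 0], [-0.24, 0, 0], [-0.32, 0, 0], [-0.4, 0, 0], [-0.459, -0.006, 0], [-0.459, -0.006, 0], [-0.459, -0.006, 0]], rotation=[[0, 0, 0], [0, 0, 0], [0, 0, 0], [0, 0, 0], [0, 0, 0], [0, 0, 0], [0, 0, 0], [0, 0, 0]])

```text
clock: 17.55
eef_pos: [0.5948, -0.0678, 0.1628]
tool_rot: [0.673, 0.74, 0.0, -0.0]
ft_force: [-0.1, -0.7, 0.2]
grip_width: 0.0597
grasp_force: 0.0
```

Emit:
drive_tool(slide=[[0, 0, 0.1], [0, 0, 0.2], [0, 0, 0.3], [0, 0, 0.4], [0, 0, 0.5], [0, 0, 0.58], [0, 0, 0.65], [0, 0, 0.655]], rotation=[[0, 0, 0], [0, 0, 0], [0, 0, 0], [0, 0, 0], [0, 0, 0], [0, 0, 0], [0, 0, 0], [0, 0, 0]])

```text
clock: 18.55
eef_pos: [0.5935, -0.067, -0.0024]
tool_rot: [0.673, 0.74, -0.001, -0.001]
ft_force: [-1.1, -0.2, -0.1]
grip_width: 0.0597
grasp_force: 0.0
```

Emit:
drive_tool(slide=[[0, 0, 0], [0, 0, 0], [0, 0, 0], [0, 0, 0], [0, 0, 0], [0, 0, 0], [0, 0, 0], [0, 0, 0]], rotation=[[0, 0, 0], [0, 0, 0], [0, 0, 0], [0, 0, 0], [0, 0, 0], [0, 0, 0], [0, 0, 0], [0, 0, 0]], gripper=0)

```text
clock: 19.55
eef_pos: [0.5956, -0.0681, 0.0002]
tool_rot: [0.673, 0.74, 0.001, 0.001]
ft_force: [-0.5, 0.8, 5.9]
grip_width: 0.0167
grasp_force: 58.3
```

Run:
```python
from h import *
plan([.596,-.068,.0],95.5)
```

```text
pos [ 5.956e-01 -6.810e-02  2.000e-04] clk 19.55 q [-0.11  0.58 -0.02  0.97  0.    1.36] w 0.0167 f [-0.5  0.8  5.9]
yaw 95.39
slide [0.    0.001 0.001] rot [ 0.004  0.    -0.004]
```

Knob gripped. Pushing in about 80 mm first.

Emit:
drive_tool(slide=[[0.03, 0, 0], [0.08, 0, 0], [0.13, 0, 0], [0.18, 0, 0], [0.23, 0, 0], [0.28, 0, 0], [0.32, 0, 0], [0.32, 0, 0]], rotation=[[0, 0, 0], [0, 0, 0], [0, 0, 0], [0, 0, 0], [0, 0, 0], [0, 0, 0], [0, 0, 0], [0, 0, 0]])

```text
clock: 20.55
eef_pos: [0.588, 0.0104, 0.0002]
tool_rot: [0.673, 0.739, -0.0, 0.002]
ft_force: [-0.7, -4.6, 6.2]
grip_width: 0.0167
grasp_force: 58.4
```

Emit:
drive_tool(slide=[[0.005, 0, 0], [0.01, 0, 0], [0.015, 0, 0], [0.02, 0, 0], [0.025, 0, 0], [0.03, 0, 0], [0.03, 0, 0], [0.03, 0, 0]], rotation=[[0, 0, 0], [0, 0, 0], [0, 0, 0], [0, 0, 0], [0, 0, 0], [0, 0, 0], [0, 0, 0], [0, 0, 0]])

```text
clock: 21.55
eef_pos: [0.5874, 0.017, 0.0002]
tool_rot: [0.674, 0.739, -0.001, 0.002]
ft_force: [-0.8, -4.2, 6.4]
grip_width: 0.0168
grasp_force: 58.4
```

```bash
cat >> h.py <<'E'
def trav(cam=True):
    o=bot.get_obs();d=o['eef_pos']-[.5956,-.0681,.0002]
    t=np.deg2rad(5.4);u=np.array([-np.sin(t),np.cos(t),0]);w=np.array([np.cos(t),np.sin(t),0])
    f=o['ft_force'];print('eef travel mm',(d@u*1000).round(2),'lat',(d@w*1000).round(2),'z',(d[2]*1000).round(1),'F along',(f@u).round(1),'lat',(f@w).round(1),'fz',f[2].round(1),'w',o['grip_width'].round(4),'g',round(o['grasp_force'],1),'clk',o['clock'])
    if cam:
        for n in('scene','top'):
            c=bot.camera(n);P=cloud(c);z=P[...,2]
            B=(abs(P[...,0]-.585)<.05)&(P[...,1]<.15)&(P[...,1]>-.0)&(z>.104)&(z<.116)
            q=P[B][:,:2]@np.array([u[:2],w[:2]]).T;print(n,'shutter along',len(q),np.percentile(q[:,0],[5,50,95]).round(4) if len(q) else '')
E
python3 -c "
from h import *
trav()"
```

```text
Traceback (most recent call last):
  File "h.py", line 28, in trav
    f=o['ft_force'];print('eef travel mm',(d@u*1000).round(2),'lat',(d@w*1000).round(2),'z',(d[2]*1000).round(1),'F along',(f@u).round(1),'lat',(f@w).round(1),'fz',f[2].round(1),'w',o['grip_width'].round(4),'g',round(o['grasp_force'],1),'clk',o['clock'])
                                                                                                                                                                                      ^^^^^^^^^^^^^^^^^^^^^
AttributeError: 'float' object has no attribute 'round'
```

```bash
sed -i "s/o\['grip_width'\].round(4)/round(float(o['grip_width']),4)/" h.py; python3 -c "
from h import *
trav()"
```

```text
eef travel mm 85.5 lat -0.2 z 0.0 F along -4.1 lat -1.2 fz 6.4 w 0.0168 g 58.4 clk 21.55
scene shutter along 242 [-0.0382 -0.0197  0.0469]
top shutter along 0
```

Emit:
drive_tool(slide=[[0.004, 0, 0], [0.008, 0, 0], [0.012, 0, 0], [0.016, 0, 0], [0.02, 0, 0], [0.02, 0, 0], [0.02, 0, 0], [0.02, 0, 0]], rotation=[[0, 0, 0], [0, 0, 0], [0, 0, 0], [0, 0, 0], [0, 0, 0], [0, 0, 0], [0, 0, 0], [0, 0, 0]])

```text
clock: 22.65
eef_pos: [0.5869, 0.0218, 0.0002]
tool_rot: [0.674, 0.739, -0.001, 0.002]
ft_force: [-2.0, -4.9, 7.5]
grip_width: 0.0168
grasp_force: 58.4
```

```bash
python3 -c "
from h import *
trav(False)"
```

```text
eef travel mm 90.36 lat -0.21 z 0.0 F along -4.7 lat -2.5 fz 7.5 w 0.0168 g 58.4 clk 22.65
```

Emit:
drive_tool(slide=[[0.003, 0, 0], [0.006, 0, 0], [0.009, 0, 0], [0.012, 0, 0], [0.012, 0, 0], [0.012, 0, 0], [0.012, 0, 0], [0.012, 0, 0]], rotation=[[0, 0, 0], [0, 0, 0], [0, 0, 0], [0, 0, 0], [0, 0, 0], [0, 0, 0], [0, 0, 0], [0, 0, 0]])

```text
clock: 23.65
eef_pos: [0.5869, 0.0226, 0.0002]
tool_rot: [0.674, 0.738, -0.002, 0.003]
ft_force: [-1.3, -9.6, 6.6]
grip_width: 0.0165
grasp_force: 58.4
```

```bash
python3 -c "
from h import *
trav(False)"
```

```text
eef travel mm 91.12 lat -0.17 z 0.0 F along -9.4 lat -2.2 fz 6.6 w 0.0165 g 58.4 clk 23.65
```

Emit:
drive_tool(slide=[[0.003, 0, 0], [0.006, 0, 0], [0.009, 0, 0], [0.012, 0, 0], [0.012, 0, 0], [0.012, 0, 0], [0.012, 0, 0], [0.012, 0, 0]], rotation=[[0, 0, 0], [0, 0, 0], [0, 0, 0], [0, 0, 0], [0, 0, 0], [0, 0, 0], [0, 0, 0], [0, 0, 0]])

```text
clock: 24.65
eef_pos: [0.5863, 0.028, 0.0002]
tool_rot: [0.674, 0.739, -0.001, 0.002]
ft_force: [-1.0, -3.8, 7.4]
grip_width: 0.0171
grasp_force: 58.5
```

```bash
python3 -c "
from h import *
trav(False)"
```

```text
eef travel mm 96.52 lat -0.21 z -0.0 F along -3.6 lat -1.4 fz 7.4 w 0.0171 g 58.5 clk 24.65
```

Emit:
drive_tool(slide=[[0.002, 0, 0], [0.004, 0, 0], [0.006, 0, 0], [0.008, 0, 0], [0.008, 0, 0], [0.008, 0, 0], [0.008, 0, 0], [0.008, 0, 0]], rotation=[[0, 0, 0], [0, 0, 0], [0, 0, 0], [0, 0, 0], [0, 0, 0], [0, 0, 0], [0, 0, 0], [0, 0, 0]])

```text
clock: 25.65
eef_pos: [0.5861, 0.0306, 0.0002]
tool_rot: [0.674, 0.739, -0.0, 0.001]
ft_force: [-1.3, -3.3, 6.3]
grip_width: 0.0169
grasp_force: 58.5
```

```bash
python3 -c "
from h import *
trav(False)
for n in('scene','wrist'):
    c=snap(n,n+'7');P=(fcloud if n=='wrist' else cloud)(c);z=P[...,2];I=c['image'].max(-1)
    t=np.deg2rad(5.4);u=np.array([-np.sin(t),np.cos(t)]);w=np.array([np.cos(t),np.sin(t)])
    a=P[...,:2]@u-np.array([.5956,-.0681])@u;l=P[...,:2]@w-np.array([.5956,-.0681])@w
    for nm,m in(('shutter',(abs(l)<.022)&(z>.06)&(z<.1)&(I<90)&(a>.15)&(a<.2)),('face',(abs(l)>.035)&(abs(l)<.07)&(z>.05)&(z<.115)&(I>120)&(a>.15)&(a<.2))):
        q=a[m];print(n,nm,len(q),np.percentile(q,[10,50,90]).round(4) if len(q) else '')
"
```

```text
eef travel mm 99.13 lat -0.22 z -0.0 F along -3.2 lat -1.6 fz 6.3 w 0.0169 g 58.5 clk 25.65
scene shutter 0 
scene face 0 
wrist shutter 154 [0.177  0.1771 0.1774]
wrist face 0
```

Emit:
drive_tool(slide=[[0.001, 0, 0], [0.002, 0, 0], [0.003, 0, 0], [0.003, 0, 0], [0.003, 0, 0], [0.003, 0, 0], [0.003, 0, 0], [0.003, 0, 0]], rotation=[[0, 0, 0], [0, 0, 0], [0, 0, 0], [0, 0, 0], [0, 0, 0], [0, 0, 0], [0, 0, 0], [0, 0, 0]])

```text
clock: 26.75
eef_pos: [0.586, 0.0308, 0.0002]
tool_rot: [0.674, 0.739, -0.001, 0.002]
ft_force: [-1.3, -3.9, 6.4]
grip_width: 0.0164
grasp_force: 58.5
```

```bash
python3 -c "
from h import *
trav(False)
c=snap('wrist','w8');P=fcloud(c);z=P[...,2];I=c['image'].max(-1)
t=np.deg2rad(5.4);u=np.array([-np.sin(t),np.cos(t)]);w=np.array([np.cos(t),np.sin(t)])
a=P[...,:2]@u-np.array([.5956,-.0681])@u;l=P[...,:2]@w-np.array([.5956,-.0681])@w
for nm,m in(('shutter',(abs(l)<.022)&(z>.06)&(z<.1)&(a>.16)&(a<.2)),('faceL',(l>.032)&(l<.07)&(z>.04)&(z<.122)&(a>.16)&(a<.2)),('faceR',(l<-.032)&(l>-.07)&(z>.04)&(z<.122)&(a>.16)&(a<.2))):
    q=a[m];print(nm,len(q),np.percentile(q,[10,50,90]).round(4) if len(q) else '')
trav(False)
"
```

```text
eef travel mm 99.38 lat -0.24 z 0.0 F along -3.7 lat -1.7 fz 6.4 w 0.0164 g 58.5 clk 26.75
shutter 0 
faceL 1624 [0.1787 0.179  0.1801]
faceR 1804 [0.1785 0.179  0.18  ]
eef travel mm 99.4 lat -0.23 z -0.0 F along -4.7 lat -1.1 fz 6.4 w 0.0168 g 58.5 clk 26.8
```

The click was felt: the push peaked at 9.4 N and then fell. The knob is now 79.6 mm outside the housing's face (80 mm expected) and steady, so I'm handing in.

```bash
python3 -c "
from h import *
print(bot.job_done())"
```

```text
the job is handed in; nothing more can be done
None
```

I handed the job in at about 27 s of the 72 s allowed, with no verdict returned: the capped tube is in the well (cap top read 0.100 m before the push), and the fingers are holding the carriage's knob at the notch, at about 99.4 mm of travel by the arm's own reading.

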